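# Stand a receiver tube under a chromatography column

### The arm

A 7-joint arm with a two-finger parallel gripper is mounted at the origin on the work surface. World frame = base frame: x ahead of the robot, y to its left, z up, the work surface at z = 0. Lengths are in mm, angles in degrees, forces in N, time in s.
With the tool pointing down it reaches from about 350 to 900 mm from the base axis. Payload 8.1 kg.
Tool frame: the origin (TCP) lies on the mounting face of the last link; the fingertips stand 173 mm ahead of it and the grasp point (between the pads) lies 155 mm ahead of it (arm.pinch_z is the distance from the TCP to the grasp point, in mm); z points along the fingers, y is the line along which they close (so a half turn about z gives the same grasp; the last joint's range is limited). The gripper opens to 85 mm and grips with 20 to 120 N. Pads are 22 mm wide; open, the fingers measure 114 mm over their backs; the gripper's body (76 mm by 85 mm) begins 54 mm behind the grasp point. The pads swing forward as they close: fully open they stand 13 mm farther back than shut.
Start: joints at [66.773, 24.895, 1.432, 90.138, -0.665, 64.973, -4.303], TCP at [186.347, -596.58, 404.723] pointing down, gripper open.
Joint ranges: [-149.89, 149.89], [-25.12, 119.58], [-72.63, 75.52], [4.76, 147.25], [-75.54, 255.54], [6.69, 114.76], [-157.13, 157.13]. Speed limits (degrees/s): [127.2, 127.2, 172.46, 172.46, 180, 180, 180].

### API

Orientations are given as [roll, pitch, yaw] about the fixed x, y, z axes, in that order (R = Rz(yaw) Ry(pitch) Rx(roll)).
In Python, from plant import arm, eoat, kin, viewer gives the robot as it stands. The module is installed in compiled form; this text tells all that it offers. Calls block until the motion is done:
- arm.move_to(position, orientation): joint-space move of the TCP to a pose.
- arm.line_to(position, speed=150, rot=None, until_force=None): straight line of the TCP; rot=None keeps the orientation; speed is the mean speed in mm/s. With until_force (N) it stops when the force on the tool has changed by that much, and returns True; else False.
- arm.move_j(angles): joint-space move.
- eoat.gripper_to(opening, force=None): opening from 0.0 (shut) to 1.0 (fully open); force is the grip in N (None keeps the last); returns when the fingers have stopped.
- arm.pause(seconds).
- kin.ik(position, orientation): joint angles nearest the present ones, or None.
- arm.read_state(): the state.
- viewer.camera(name): name is "side" or "top"; returns a dict with "img" (420x560x3 uint8, red, green, blue), "camera_matrix" (3x3 intrinsics, pixels), "view" (4x4, takes a point from world to camera coordinates). Camera axes: x right, y up, looking along -z (the intrinsics and any distortion apply to the point x, -y, -z); pixel columns grow to the right and rows downward; lengths in mm; the calibration is good to about 2 mm. A picture is of the moment at which its call begins. There is no depth.
A pose or a line that the arm cannot do raises arm.PlanningError and nothing moves.
- arm.finish_job(): hands the job in; it is judged then, once.
The state is a dict: "time_s": time; "joint_pos": joint angles; "qvel": joint speeds; "tau": joint torques, N m; "position": TCP position; "tool_rot": TCP orientation; "ft_force": force on the tool from outside, world axes, zero at the start; "ft_torque": the same for the moment, N m; "width": opening from 0.0 (shut) to 1.0 (fully open); "grip_force": force on a finger pad.
Only numpy, scipy, OpenCV 4.12 (cv2) and the standard library are available. Lean on these libraries where they do the work, as an engineer would, in place of code of your own. Each camera call takes 0.05 s, during which the arm holds its last target. There are 200 camera calls.

### The job

Take the long empty glass tube out of the rack and stand it in the column stand as the receiver, straight under the column's outlet: its round foot on the floor of the cup, the tube upright and snapped all the way into the spring clip, then let go. The column hangs right over the cup and stays where it is, so bring the tube in leaning, lower it into the cup without dropping it, and swing it upright; do not knock the glass column, and leave the capped tubes and the other things on the bench where they are.

Things in the scene. Friction and masses are not known exactly. Their poses are not given: they have to be found in the camera images.
- receiver_centre (a point): Half-way up the axis of the receiver, the only long open tube in the rack: a clear glass boiling tube, 30 mm across, 200 mm long, about 85 g, no cap, plain rim, hemispherical foot with a 10 mm flat at its lowest point. z runs from foot to mouth. It starts upright in one of the rack's cells, foot on the rack's floor.
- receiver_foot (a point): The lowest point of the receiver, on its axis, 100 mm below its centre.
- receiver_mouth (a point): Centre of the receiver's open mouth, on its axis, 100 mm above its centre.
- cup_floor (a point): Centre of the floor in the black cup, fixed on the stand, that takes the receiver's foot: bore 37 mm across, 35 mm deep, axis vertical, wall 4 mm. z up; -x is the front of the stand, to which the clip opens and the tube must lean on the way in. With its foot on the floor the tube can lean up to about 17 degrees, and if let go it stays leaning there against the cup's rim.
- clip_centre (a point): Where the receiver's axis passes the spring clip when home: 120 mm straight above the cup floor, same axes. Two rubber-coated spring fingers, 6 mm thick, and a rubber pad close behind the tube when home. Their lips are 11 mm in front of this point with a 24 mm gap, flaring to a 45 mm mouth 23 mm in front. Pressing the tube back between them takes about 5 to 10 N, then they snap round it.
- clip_left (a joint): Opening of the clip's left finger (+y side) about its upright hinge, rad: 0 closed, about 0.1 as the tube passes the lip, at most 0.6; it springs back.
- clip_right (a joint): The same for the right finger (-y side).
- outlet_tip (a point): Lower end of the column's outlet, on the cup's axis, 209 mm above the cup floor: 9 mm above the receiver's mouth when that is home. Above it: spout 8 mm thick, 26 mm high; white stopcock 22 mm across, its key reaching 34 mm to +y; from 44 mm above the tip a glass cone and barrel, 32 mm across, up to 285 mm above the tip. Nothing can come down the cup's axis.
- stand: The stand, fixed: grey base plate 190 x 130 mm, 12 mm thick, with the cup, and an upright steel rod 12 mm thick, 512 mm high, 90 mm behind the cup's axis, that carries clip and column. Origin on the cup's axis, on the table, 17 mm under the cup floor; the plate reaches 45 mm in front of it (-x), 145 mm behind, 65 mm to each side.
- column: The glass column with stopcock and clamp, fixed to the stand; it must not be knocked. Its origin lies on the cup's axis, on the table.
- rack: The tube rack, fixed: yellow wire rack, 2 by 5 square cells of 38 mm pitch (2 along its x, 5 along its y), about 82 x 196 mm and 87 mm high; tubes stand on its floor plate, 6 mm above the table. Origin at the centre of its underside.
- receiver: The receiver tube again: origin at its foot, z along its axis to the mouth. In the rack its upper 115 mm stand clear above the top wires, its top 85 mm higher than the caps of the other tubes.
- short_tube0_centre (a point): Centre of a bystander: capped 50 ml tube in the rack, 115 mm high, cap 34 mm across (largest).
- short_tube1_centre (a point): Centre of a bystander: capped 50 ml tube in the rack, 115 mm high, cap 34 mm across (largest).
- short_tube2_centre (a point): Centre of a bystander: capped 50 ml tube in the rack, 115 mm high, cap 34 mm across (largest).
- short_tube3_centre (a point): Centre of a bystander: capped 50 ml tube in the rack, 115 mm high, cap 34 mm across (largest).
- beaker_centre (a point): Centre of a bystander: glass beaker, 68 mm across, 90 mm high.
- tape_centre (a point): Centre of a bystander: roll of tape lying flat, 90 mm across, 25 mm high.
- reagent_centre (a point): Centre of a bystander: amber bottle, 64 mm across, 130 mm high.
- jar_centre (a point): Centre of a bystander: white jar, 70 mm across, 85 mm high.
Things that resemble listed ones, but are neither listed nor needed, are in the scene too. Of the things like the receiver, leave any that is orange or pink; of the rest the smaller one is meant.

How it is judged:
By the outcome, as a careful person would: the job done as asked, in the order asked, and still so for the second after the job is handed in, with the robot touching nothing.
It also fails if it takes over 56 s, if anything falls off the work surface, if the arm or the gripper's body presses on something with over 40 N, if the wrist force passes 120 N, or if a joint passes its speed limit or range.

## Working session

There is one attempt and no reset: what is moved stays moved. The work goes in short steps, each a Python script; the robot and the scene stay as the last script left them, time stands still between calls to the robot, and variables do not carry over. Pictures are saved under pics/ and viewed, at most 10 in all, crops included, and the job is handed in when it is done.

```bash
mkdir -p pics; python3 - <<'E'
from plant import arm, eoat, kin, viewer
import cv2, numpy as np, pickle
d={}
for n in ("top","side"):
    c=viewer.camera(n); d[n]=c
    cv2.imwrite(f"pics/{n}0.png",cv2.resize(c["img"][:,:,::-1],(784,588),interpolation=cv2.INTER_CUBIC))
    print(n,{k:(np.round(v,3).tolist() if k!="img" else 0) for k,v in c.items()}, "pos",np.round(-c["view"][:3,:3].T@c["view"][:3,3]))
pickle.dump(d,open("c0.pkl","wb"))
print(arm.read_state(),arm.pinch_z)
E
```

```text
top {'img': 0, 'camera_matrix': [[481.386, 0.0, 283.072], [0.0, 481.386, 214.394], [0.0, 0.0, 1.0]], 'view': [[-0.005, -1.0, 0.009, -7.878], [0.982, -0.003, 0.189, -618.28], [-0.189, 0.01, 0.982, -1697.03], [0.0, 0.0, 0.0, 1.0]]} pos [ 287.    7. 1783.]
side {'img': 0, 'camera_matrix': [[381.766, 0.0, 282.633], [0.0, 381.766, 216.855], [0.0, 0.0, 1.0]], 'view': [[-0.961, -0.276, -0.015, 589.426], [0.209, -0.763, 0.611, -212.248], [-0.18, 0.585, 0.791, -1137.715], [0.0, 0.0, 0.0, 1.0]]} pos [ 406.  666. 1039.]
{'time_s': 0.1, 'joint_pos': array([66.77265778, 24.93458821,  1.43045931, 90.18456593, -0.66437954,
       64.97536068, -4.30202889]), 'qvel': array([-0.03849151,  0.01554226,  0.12251697, -0.13371503, -0.1153611 ,
        0.02127741, -0.05801633]), 'tau': array([ 3.80879181e-03, -6.71756244e+01,  1.02835335e+00, -3.16899955e+01,
        1.58370158e-02,  7.29040868e-03, -4.89479714e-05]), 'position': array([ 186.27715183, -596.37059202,  403.97652855]), 'tool_rot': array([-1.79914148e+02,  7.88293449e-03,  1.73461908e+01]), 'ft_force': array([-0.11823994,  0.07661303, -0.28103488]), 'ft_torque': array([-0.01758982,  0.05187694,  0.0256647 ]), 'grip_force': 0.0, 'width': 0.9978094195807511} 154.70000000000002
```

View pics/top0.png

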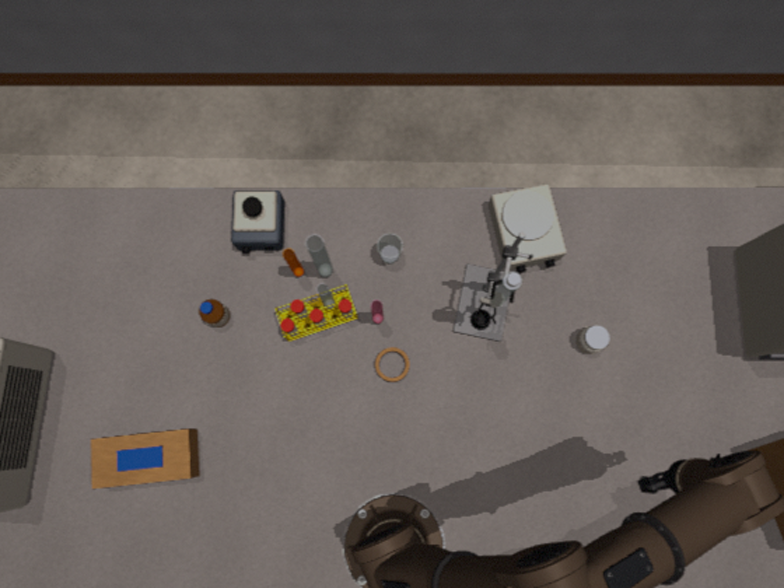

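View pics/side0.png

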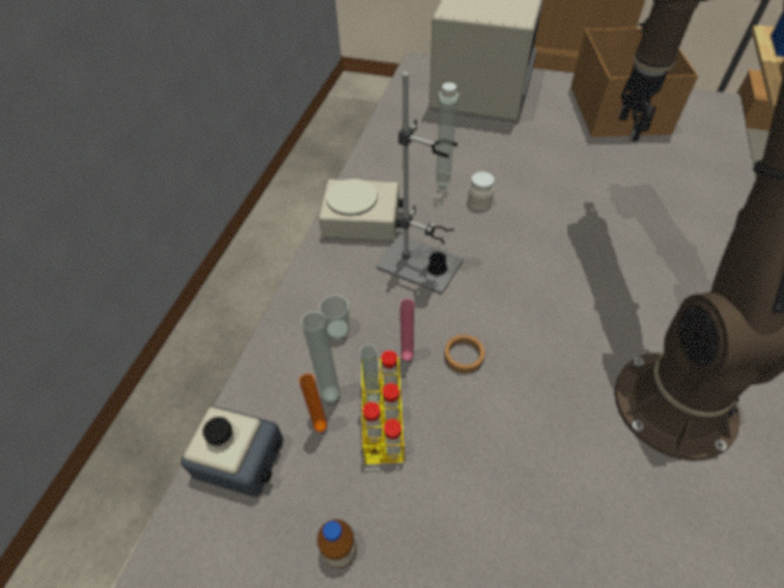

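The top view shows the rack at (318,313) with a clear open tube at about (326,294). The cup is at (481,320), and the column cap at (512,281). In the side view the tube mouth is at (369,352) and the cup at (437,262).

Tube candidates:
- Clear tube in the rack: top (326,294), side (369,352).
- Larger clear tube behind the rack: top (320,255), side (316,325).
- Orange tube: top (293,263).
- Pink tube: top (377,312).

The one in the rack fits, being clear, the smaller, and standing in a cell. I'll confirm with enlarged crops.

```bash
cat > h.py <<'E'
import numpy as np, cv2, pickle
from scipy.optimize import least_squares
def proj(c,P):
    q=c["view"][:3,:3]@np.asarray(P,float)+c["view"][:3,3]; q=c["camera_matrix"]@np.array([q[0],-q[1],-q[2]]); return q[:2]/q[2]
def onz(c,uv,z):
    return least_squares(lambda p:proj(c,[p[0],p[1],z])-uv,[600,0]).x
def tri(cs,uvs):
    r=least_squares(lambda p:np.concatenate([proj(c,p)-u for c,u in zip(cs,uvs)]),[600,0,100]); return r.x,r.fun
def crop(c,cx,cy,w=100,h=75,s=4):
    return cv2.resize(c["img"][int(cy-h//2):int(cy-h//2)+h,int(cx-w//2):int(cx-w//2)+w,::-1],(w*s,h*s),interpolation=cv2.INTER_CUBIC)
E
python3 - <<'E'
from h import *
d=pickle.load(open("c0.pkl","rb")); t,s=d["top"],d["side"]
a=np.hstack([crop(t,230,215),crop(t,350,210)]); b=np.hstack([crop(s,270,275),crop(s,310,165)])
cv2.imwrite("pics/crop1.png",np.vstack([a,b]))
for p in ((326,288),): print(onz(t,np.array(p)/1.4,206))
print(tri([t,s],[np.array([326,288])/1.4,np.array([369,351])/1.4]), tri([t,s],[np.array([481,319])/1.4,np.array([437,257])/1.4]))
E
```

```text
[620.02782826 159.09619557]
(array([618.97611531, 160.22347023, 190.90063326]), array([ 0.07740626,  1.22959295, -0.92023848, -0.27492117])) (array([ 570.04184529, -230.50882317,   53.87914285]), array([-0.00260206, -0.38359313,  0.34998622,  0.11105562]))
```

View pics/crop1.png

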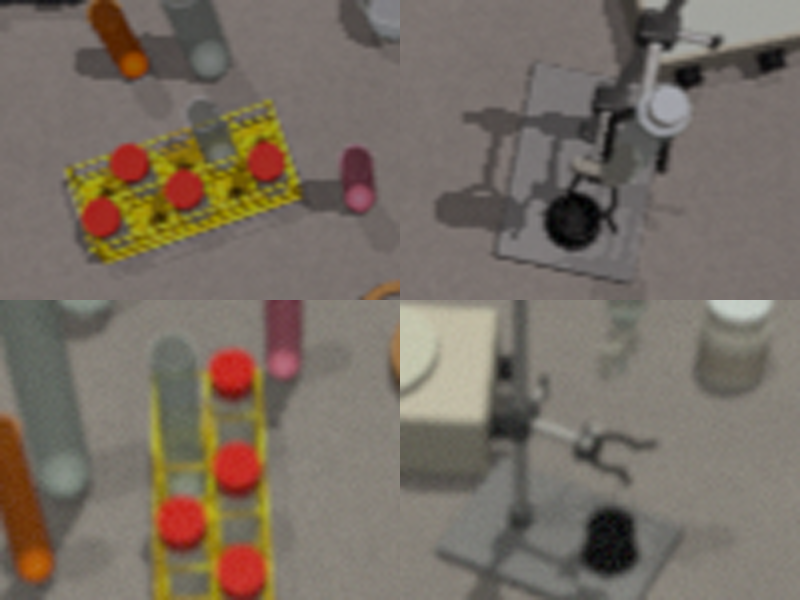

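The crop confirms it. The only long clear tube in the rack is in the far row, with its mouth at about crop (201,110) in the top view and (174,345) in the side view. The bigger clear tube stands outside the rack, and the orange and pink ones are also outside. The stand's cup is at crop (573,220). Next I'll work out the rack and stand poses.

```bash
cat >> h.py <<'E'
from scipy.spatial.transform import Rotation as Rot
def R2(yaw): a=np.radians(yaw); return np.array([[np.cos(a),-np.sin(a)],[np.sin(a),np.cos(a)]])
def tool(yaw,p,flip):
    """tool z: heading yaw, pitched p deg down; y horizontal"""
    a,b=np.radians([yaw,p]); z=np.array([np.cos(b)*np.cos(a),np.cos(b)*np.sin(a),-np.sin(b)])
    y=np.array([-np.sin(a),np.cos(a),0])*(-1 if flip else 1)
    R=np.column_stack([np.cross(y,z),y,z]); return R, Rot.from_matrix(R).as_euler("xyz",degrees=True)
def tcp(g,yaw,p,flip,L=154.7):
    R,e=tool(yaw,p,flip); return np.asarray(g)-L*R[:,2], e
E
python3 - <<'E'
from h import *
from plant import kin
d=pickle.load(open("c0.pkl","rb")); t,s=d["top"],d["side"]
T=lambda x,y:np.array([180+x/4,178+y/4]); S=lambda x,y:np.array([220+x/4,238+(y-300)/4])
T2=lambda x,y:np.array([300+(x-400)/4,173+y/4]); S2=lambda x,y:np.array([260+(x-400)/4,128+(y-300)/4])
caps=[(T(130,162),(19,38)),(T(102,217),(-19,76)),(T(185,189),(-19,0)),(T(266,162),(-19,-76))]
f=lambda q:np.concatenate([proj(t,[*(q[:2]+R2(q[2])@c),121])-u for u,c in caps])
r=least_squares(f,[600,170,10]); print("rack",r.x,r.fun); print("cell",r.x[:2]+R2(r.x[2])@[19,-38])
print("mouth top@206",onz(t,T(201,111),206),"side@206",onz(s,S(174,346),206),"tri",tri([t,s],[T(201,111),S(174,346)]))
print("foot@6 top",onz(t,T(217,151),8))
print("cup rim top@52",onz(t,T2(573,219),52),"side@52",onz(s,S2(611,522),52),"column top",onz(t,T2(666,107),511))
c=[onz(t,T2(*p),12) for p in((535,62),(497,255),(632,282))]; print("corners",c)
print("yaw",np.degrees(np.arctan2(*(c[0]-c[1])[::-1])),np.degrees(np.arctan2(*(c[1]-c[2])[::-1]))-90, np.linalg.norm(c[0]-c[1]),np.linalg.norm(c[1]-c[2]))
print("rod foot side",onz(s,S2(520,515),12))
E
```

```text
rack [586.12601822 195.80518615  18.64339607] [-0.00331039  0.11066801 -0.17376885 -0.03219387 -0.1213893   0.03062208
  0.30014491 -0.11292764]
cell [616.27675114 165.87304115]
mouth top@206 [619.92961277 167.80601625] side@206 [613.94369487 165.89335732] tri (array([615.60352856, 167.25337164, 208.51934044]), array([ 0.07073953,  1.11212851, -0.82610118, -0.24662042]))
foot@6 top [623.38897405 172.33977898]
cup rim top@52 [ 569.33198336 -229.57403836] side@52 [ 569.68648963 -233.29600251] column top [ 571.12673974 -232.03628831]
corners [array([ 726.63902   , -203.27199235]), array([ 542.20417638, -163.38363401]), array([ 516.51365047, -288.15363681])]
yaw -12.20360101618284 -11.634772415476988 188.69894718889597 127.38742764438685
rod foot side [ 658.5253217  -256.40047929]
```

Everything agrees to a few mm: the receiver is at (617,167), and the cup axis at (570,-232) with yaw -12. Next is a reachability check over the planned poses.

```bash
python3 - <<'E'
from h import *
from plant import arm,kin
cup=np.array([570,-232.]);
for flip in (0,1):
  for p in (10,20,30):
    for yaw in (-10,0,15):
        q=kin.ik(*tcp([617,167,171],yaw,p,flip)); q2=kin.ik(*tcp([617,167,330],yaw,p,flip))
        print("rack",flip,p,yaw,None if q is None else np.round(q),None if q2 is None else np.round(q2))
    for ln,dx,z in ((20,-57,215),(12,-32,175),(0,0,182),(0,-150,190),(20,-150,300)):
        g=[*(cup+R2(-12)@[dx,0]),z]; q=kin.ik(*tcp(g,-12,p-ln,flip)); print("stand",flip,p,ln,dx,None if q is None else np.round(q))
E
```

```text
rack 0 10 -10 [-16.  54. -41. 137. 127. 108. -73.] [-31.  23. -20. 136. 117.  76. -67.]
rack 0 10 0 [-34.  47.  -9. 145. 140.  93. -92.] [  7.  32. -61. 139. 132.  85. -54.]
rack 0 10 15 None [ 23.  30. -61. 142. 157.  69. -57.]
stand 0 10 20 -57 None
stand 0 10 12 -32 None
stand 0 10 0 0 None
stand 0 10 0 -150 None
stand 0 10 20 -150 None
rack 0 20 -10 [-10.  46. -47. 136. 122.  93. -66.] [-20.  17. -30. 132. 109.  63. -53.]
rack 0 20 0 [ -8.  43. -41. 141. 136.  85. -68.] [ 12.  23. -61. 134. 122.  64. -48.]
rack 0 20 15 [ 20.  54. -62. 143. 157.  81. -44.] [ 27.  20. -60. 137. 150.  46. -57.]
stand 0 20 20 -57 None
stand 0 20 12 -32 None
stand 0 20 0 0 None
stand 0 20 0 -150 None
stand 0 20 20 -150 None
rack 0 30 -10 [ -2.  41. -53. 132. 115.  78. -56.] [-25.  12. -20. 127.  95.  47. -38.]
rack 0 30 0 [  9.  44. -61. 136. 127.  76. -49.] [ 17.  17. -61. 128. 108.  47. -34.]
rack 0 30 15 [ 22.  43. -61. 139. 145.  60. -44.] [ 29.  14. -59. 130. 135.  26. -45.]
stand 0 30 20 -57 None
stand 0 30 12 -32 None
stand 0 30 0 0 [ 69.  39. -61. 140. 160.  47. -45.]
stand 0 30 0 -150 None
st
[... 576 characters left out ...]
  81. 136.] [ 27.  20. -60. 137. 150.  46. 123.]
stand 1 20 20 -57 None
stand 1 20 12 -32 None
stand 1 20 0 0 None
stand 1 20 0 -150 None
stand 1 20 20 -150 None
rack 1 30 -10 [-27.  31. -20. 134. 116.  60. 112.] [-70.  10.  33. 130.  96.  36. 138.]
rack 1 30 0 [  3.  38. -51. 137. 128.  70. 125.] [-66.   7.  33. 133. 115.  29. 130.]
rack 1 30 15 [ 22.  43. -61. 139. 145.  60. 136.] [ 29.  14. -59. 130. 135.  26. 135.]
stand 1 30 20 -57 None
stand 1 30 12 -32 None
stand 1 30 0 0 [ 69.  39. -61. 140. 160.  47. 135.]
stand 1 30 0 -150 None
stand 1 30 20 -150 None<stdin>:10: UserWarning: Gimbal lock detected. Setting third angle to zero since it is not possible to uniquely determine all angles.
```

```bash
cat >> h.py <<'E'
CUP=np.array([570,-232.]); YAW=-12.
def pose(foot,lean,h,a,p,flip,sy=None):
    """TCP pose holding the tube h above its foot; tube leans to stand -x by lean; tool heading a (world), pitch p in tube frame"""
    sy=YAW if sy is None else sy
    L=(Rot.from_euler("z",sy,degrees=True)*Rot.from_euler("y",-lean,degrees=True)*Rot.from_euler("z",-sy,degrees=True)).as_matrix()
    R=L@tool(a,p,flip)[0]; g=np.asarray(foot,float)+L@[0,0,h]
    return g-154.7*R[:,2], Rot.from_matrix(R).as_euler("xyz",degrees=True)
def foot(dx,dz,dy=0): return [*(CUP+R2(YAW)@[dx,dy]),17+dz]
E
python3 -W ignore - <<'E'
from h import *
from plant import arm,kin
seq=[(foot(-170,70),20),(foot(0,45),20),(foot(0,0),12),(foot(0,0),0)]
for flip in (0,1):
  for p in (0,10,20,30):
    o=[]
    for a in range(-120,110,15):
        n=[kin.ik(*pose(f,l,160,a,p,flip)) is not None for f,l in seq]; n.append(kin.ik(*pose([617,167,6],0,160,a,p,flip)) is not None); n.append(kin.ik(*pose([617,167,176],0,160,a,p,flip)) is not None)
        o.append(f"{a}:"+"".join("01"[i] for i in n))
    print(flip,p,*o)
E
```

```text
0 0 -120:111100 -105:111111 -90:111111 -75:111111 -60:011111 -45:011111 -30:000011 -15:000011 0:011111 15:111110 30:111111 45:111111 60:111111 75:111111 90:111111 105:111011
0 10 -120:111100 -105:111111 -90:111111 -75:011111 -60:011111 -45:001111 -30:000011 -15:000011 0:001111 15:011101 30:111111 45:111111 60:111111 75:111111 90:111111 105:111111
0 20 -120:111100 -105:111111 -90:111111 -75:011111 -60:011111 -45:001111 -30:000111 -15:000011 0:000111 15:011111 30:101111 45:111111 60:111111 75:111111 90:111111 105:111111
0 30 -120:111110 -105:111111 -90:111111 -75:011111 -60:011111 -45:001111 -30:000111 -15:000111 0:000111 15:011111 30:101111 45:111110 60:111111 75:111111 90:111111 105:111111
1 0 -120:111100 -105:111110 -90:111111 -75:111111 -60:011111 -45:011111 -30:000011 -15:000011 0:011111 15:111110 30:111111 45:111111 60:111111 75:111111 90:111111 105:111111
1 10 -120:111100 -105:111110 -90:111111 -75:011111 -60:011111 -45:001111 -30:000011 -15:000011 0:001111 15:011101 30:111111 45:111111 60:111111 75:111111 90:111111 105:111111
1 20 -120:111100 -105:111111 -90:111111 -75:011111 -60:011111 -45:000111 -30:000011 -15:000011 0:000111 15:011111 30:111111 45:111111 60:111111 75:111111 90:111111 105:111111
1 30 -120:111110 -105:111111 -90:111111 -75:011111 -60:011111 -45:000111 -30:000111 -15:000111 0:000111 15:011111 30:101111 45:111110 60:111111 75:111111 90:111111 105:111111
```

Tool heading 60° is reachable at every pose, coming from the stand's -y side, away from the stopcock key. Next I'll check the pink tube's height and dry-run the joint sequence.

```bash
python3 -W ignore - <<'E'
from h import *
from plant import arm,kin
d=pickle.load(open("c0.pkl","rb")); t,s=d["top"],d["side"]
print("pink top",tri([t,s],[np.array([377,305])/1.4,np.array([408,304])/1.4])[0],"base",onz(t,np.array([378,319])/1.4,5))
print("jar",onz(t,np.array([597,337])/1.4,85))
F=[617,167,6]
seq=[("pre+up",[617-60,167-104,120],0),("pre",[617-60,167-104,6],0),("grasp",F,0),("lift",[617,167,190],0),("front up",foot(-170,190),20),("front",foot(-170,60),20),("over",foot(0,45),20),("floor",foot(0,0),12),("home",foot(0,0),0)]
for a in (45,60,75):
  for p in (0,12,20):
   for flip in (0,1):
    print(a,p,flip)
    for n,f,l in seq:
        q=kin.ik(*pose(f,l,160,a,p,flip)); 
        if flip==1 or q is None: print("  ",n,None if q is None else np.round(q))
E
```

```text
pink top [576.4155774   37.32011608 196.50006831] base [577.46888955  38.34651053]
jar [ 516.18907773 -520.64113932]
45 0 0
45 0 1
   pre+up [ 67.  57. -62. 137. 243.  43. 105.]
   pre [ 70.  81. -64. 134. 241.  32. 126.]
   grasp [ 51.  79. -63. 132. 222.  44. 139.]
   lift [ 49.  44. -62. 133. 224.  49. 104.]
   front up [ 91.  42. -30. 126. -65.  89.  85.]
   front [ 92.  60. -31. 124. -58.  78.  93.]
   over [ 80.  65. -39. 110. -67.  72.  85.]
   floor [ 79.  67. -38. 108. -66.  67.  79.]
   home [ 76.  62. -37. 107. -67.  63.  64.]
45 12 0
45 12 1
   pre+up [ 67.  43. -62. 135. 246.  36.  89.]
   pre [ 67.  66. -64. 136. 230.  29. 124.]
   grasp [ 48.  66. -63. 133. 209.  39. 136.]
   lift [ 51.  32. -62. 130. 229.  35.  86.]
   front up [ 91.  32. -28. 127. -65.  85.  79.]
   front [ 93.  50. -30. 128. -61.  72.  91.]
   over [ 81.  57. -38. 114. -69.  63.  83.]
   floor [ 79.  58. -38. 112. -67.  59.  75.]
   home [ 74.  54. -36. 108. -65.  57.  57.]
45 20 0
45 20 1
   pre+up [ 66.  35. -62. 133. 253.  31.  74.]
   pre [ 65.  57. -64. 136. 225.  24. 119.]
   grasp [ 46.  57. 
[... 2152 characters left out ...]
ift [ 47.  42. -53. 108. -65.  50.  39.]
   front up [ 81.  35. -30. 108. -46.  95.  69.]
   front [ 80.  47. -30. 110. -40.  84.  76.]
   over [ 70.  56. -34.  92. -43.  81.  65.]
   floor [ 67.  60. -34.  88. -41.  81.  56.]
   home [ 63.  61. -31.  82. -41.  85.  42.]
75 20 0
75 20 1
   pre+up [ 57.  41. -49. 111. -53.  54.  38.]
   pre [ 55.  53. -48. 113. -51.  45.  47.]
   grasp [ 46.  58. -55. 110. -54.  33.  44.]
   lift [ 51.  41. -61. 105. -50.  44.  23.]
   front up [ 81.  29. -29. 109. -45.  92.  67.]
   front [ 81.  42. -30. 113. -40.  79.  76.]
   over [ 70.  51. -34.  95. -42.  76.  63.]
   floor [ 67.  55. -33.  91. -39.  75.  55.]
   home [ 62.  56. -31.  83. -38.  81.  40.]
```

The pink tube is about 196 mm tall and stands right behind a heading of 60° at the rack. I'll come from the +y side instead, with heading around -60 to -75.

```bash
python3 -W ignore - <<'E'
from h import *
from plant import arm,kin
F=np.array([617,167,6.])
for a in (-60,-68,-75):
  b=np.array([*R2(a)@[-110,0],0])
  seq=[("pre+up",F+b+[0,0,150],0),("pre",F+b,0),("grasp",F,0),("lift",F+[0,0,225],0),("front up",foot(-120,215),20),("front",foot(-120,60),20),("over",foot(0,45),20),("floor",foot(0,0),12),("home",foot(0,0),0),("back",foot(*(R2(a-YAW)@[-110,0])[[0]],0,(R2(a-YAW)@[-110,0])[1]),0)]
  for p in (0,8,15):
   for flip in (0,1):
    print(a,p,flip)
    for n,f,l in seq:
        q=kin.ik(*pose(f,l,165,a,p,flip)); 
        if flip==0 or q is None: print("  ",n,None if q is None else np.round(q))
E
```

```text
-60 0 0
   pre+up [-54.  48.  -9.  93.  70. 114. -56.]
   pre [-54.  60.  -9.  92.  67. 109. -68.]
   grasp [-38.  60. -20.  97.  79. 112. -71.]
   lift [-45.  39.  -9.  97.  77. 109. -50.]
   front up None
   front None
   over [ -17.   60.   -4.  136.   94.  108. -122.]
   floor [ -12.   61.   -9.  134.   99.  109. -112.]
   home [ -7.  53. -13. 132. 104. 101. -92.]
   back [-18.  55. -20. 135.  88. 106. -99.]
-60 0 1
   front up None
   front None
-60 8 0
   pre+up [-47.  45. -20.  91.  70. 114. -55.]
   pre [-47.  57. -20.  92.  69. 110. -68.]
   grasp [-32.  58. -30.  98.  80. 113. -69.]
   lift [-38.  37. -20.  95.  76. 110. -47.]
   front up None
   front None
   over [  -8.   55.  -17.  139.   98.  111. -115.]
   floor [  -3.   56.  -21.  136.  103.  109. -105.]
   home [ -6.  47. -14. 133. 104.  92. -87.]
   back [ -5.  52. -37. 135.  90. 110. -91.]
-60 8 1
   front up None
   front None
-60 15 0
   pre+up [-47.  42. -20.  91.  66. 110. -53.]
   pre [-41.  56. -30.  92.  71. 111. -68.]
   grasp [-25.  57. -40.  98.  82. 114. -68.]
   lift [-31.  36. -30.  93.  75. 110. -45.]
[... 2483 characters left out ...]
.   79. -118.]
   over [  -2.   52.  -27.  128.   88.  112. -106.]
   floor [ -8.  52. -16. 126.  88. 100. -98.]
   home [-10.  48. -10. 121.  88.  90. -79.]
   back [-12.  50. -25. 120.  79. 103. -82.]
-75 8 1
-75 15 0
   pre+up [-55.  49.   1.  74.  53. 111. -45.]
   pre [-44.  60. -20.  75.  61. 115. -61.]
   grasp [-30.  59. -30.  85.  70. 115. -65.]
   lift [-42.  40.  -9.  81.  63. 112. -42.]
   front up [ -9.  17. -30. 140.  74. 101. -86.]
   front [ -43.   43.   12.  147.   76.   75. -115.]
   over [  -0.   47.  -29.  130.   89.  106. -102.]
   floor [ -7.  47. -18. 127.  89.  94. -94.]
   home [ -7.  43. -13. 121.  87.  85. -74.]
   back [-11.  45. -25. 120.  77.  96. -77.]
-75 15 1
```

Going with heading -75, pitch 8, grip 165 mm up. I'll fold in first so the arm sweeps clear of the column.

```bash
python3 -W ignore - <<'E'
from h import *
from plant import arm,kin,eoat,viewer
F=np.array([617,167,6.]); b=np.array([*R2(-75)@[-60,0],0])
d=pickle.load(open("c0.pkl","rb")); print("reagent",onz(d["top"],np.array([207,308])/1.4,130))
arm.move_to([130,-390,540],[180,0,17])
arm.move_to([385,60,540],[180,0,90])
print(arm.read_state()["time_s"])
arm.move_to(*pose(F+b+[0,0,140],0,165,-75,8,0))
P,e=pose(F+b,0,165,-75,8,0); arm.line_to(P,speed=150)
s=arm.read_state(); print(s["time_s"],np.round(s["joint_pos"]),np.round(s["position"]-P,1),np.round(s["ft_force"],1))
t=viewer.camera("top"); sd=viewer.camera("side")
cv2.imwrite("pics/pre.png",np.hstack([crop(t,225,205,100,100,4),crop(sd,270,265,100,100,4)]))
E
```

```text
reagent [586.08666767 461.18347633]
2.9667
6.0583 [-52.  60.   0.  80.  56. 105. -58.] [0.3 0.1 1. ] [ 0.1 -0.1  0.2]
```

View pics/pre.png

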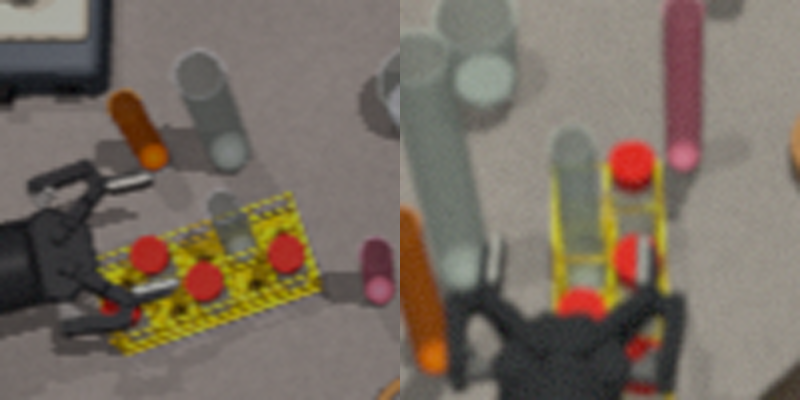

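Top crop: the open fingertips are at about (150,182) and (155,288), straddling the tube's line, with the tube at (230,210). The caps and the orange tube are clear. Moving in to grasp.

```bash
python3 -W ignore - <<'E'
from h import *
from plant import arm,kin,eoat,viewer
F=np.array([617,167,6.])
P,e=pose(F,0,165,-75,8,0); print(arm.line_to(P,speed=100,until_force=6))
def st(m):
    s=arm.read_state(); print(m,round(s["time_s"],2),np.round(s["position"]-P,1),np.round(s["ft_force"],1),np.round(s["ft_torque"],2),round(s["width"],3),round(s["grip_force"],1))
st("at")
eoat.gripper_to(0.2,force=25); st("closed")
t=viewer.camera("top"); sd=viewer.camera("side")
cv2.imwrite("pics/grasp.png",np.hstack([crop(t,225,205,100,100,4),crop(sd,270,265,100,100,4)]))
E
```

```text
False
at 6.91 [-0.1  0.3 -0. ] [-0.5  0.3 -0.4] [1.03 0.34 0.03] 1.0 0.0
closed 7.46 [-0.   0.1 -0. ] [-0.5 -0.3 -0. ] [1.14 0.33 0.03] 0.338 26.6
```

View pics/grasp.png

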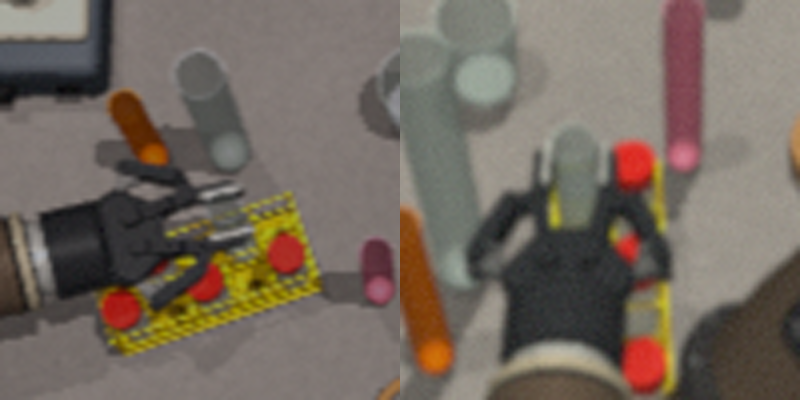

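The tube is between the pads: width 0.338 ≈ 29 mm, lateral force about 0. In the side crop the mouth is at (575,145), between both fingers. Lifting and carrying it to the front of the stand.

```bash
python3 -W ignore - <<'E'
from h import *
from plant import arm,kin,eoat,viewer
F=np.array([617,167,6.])
def st(m):
    s=arm.read_state(); print(m,round(s["time_s"],2),np.round(s["position"]),np.round(s["joint_pos"]),np.round(s["ft_force"],1),np.round(s["ft_torque"],2),round(s["width"],3),round(s["grip_force"],1))
eoat.gripper_to(0.2,force=60); st("grip")
arm.line_to(pose(F+[0,0,30],0,165,-75,8,0)[0],speed=80); st("30")
arm.line_to(pose(F+[0,0,225],0,165,-75,8,0)[0],speed=200); st("lift")
a=pose(foot(-100,180),20,165,-75,8,0)
arm.move_to(*a); st("front up")
b=pose(foot(-100,52),20,165,-75,8,0); print(np.round(b[0]-arm.read_state()["position"]))
arm.line_to(b[0],speed=150); st("front")
t=viewer.camera("top"); sd=viewer.camera("side"); pickle.dump((t,sd),open("c1.pkl","wb"))
cv2.imwrite("pics/front.png",np.hstack([crop(t,345,230,100,100,4),crop(sd,320,165,100,100,4)]))
E
```

```text
grip 7.78 [577. 315. 193.] [-48.  58.   1.  86.  58. 101. -59.] [-0.4  0.7 -0.2] [1.15 0.26 0.01] 0.329 58.9
30 8.3 [577. 315. 223.] [-48.  56.   1.  86.  58. 102. -57.] [ 0.2  0.6 -1.2] [1.21 0.33 0.02] 0.33 58.9
lift 9.43 [577. 315. 416.] [-50.  42.   3.  83.  62. 109. -41.] [-0.2 -0.1 -0.8] [1.23 0.33 0.04] 0.338 59.0
front up 10.97 [375. -50. 348.] [-39.  28.   9. 141.  75.  90. -97.] [ 0.   0.2 -1.3] [1.23 0.43 0.02] 0.334 59.0
[  -1.   -1. -128.]
front 11.97 [374. -51. 221.] [ -36.   50.    6.  142.   75.   84. -117.] [0.  0.2 0.1] [1.21 0.34 0.01] 0.333 59.0
```

View pics/front.png

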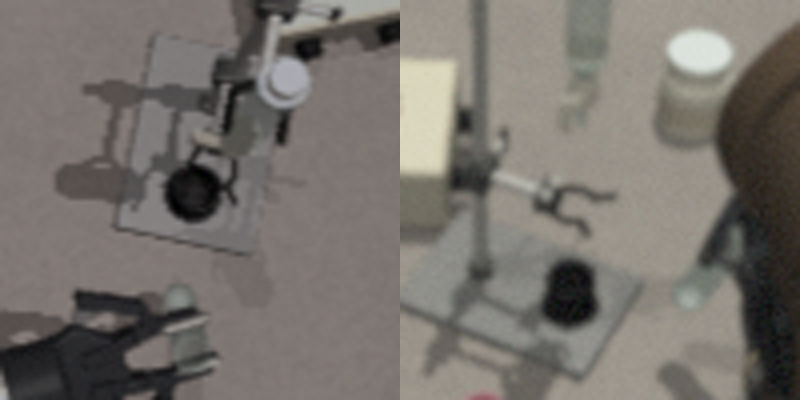

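Top crop: the leaning tube's foot is at (180,297) with the fingers around it at (190,345), and the cup is at (193,192). Side crop: the foot is at (690,293), the cup at (570,285), and the clip at (580,205). I'll compare the seen foot with the predicted one.

```bash
python3 -W ignore - <<'E'
from h import *
t,s=pickle.load(open("c1.pkl","rb"))
f=np.array(foot(-100,52)); ax=np.array([*(R2(YAW)@[-np.sin(np.radians(20)),0]),np.cos(np.radians(20))]); c=f+12*ax
ut=np.array([295+180/4,180+296/4]); us=np.array([270+(690-400)/4,115+293/4])
print("pred px",proj(t,c),proj(s,c),"seen",ut,us,"pred",c,"tri",tri([t,s],[ut,us]), "top@z",onz(t,ut,c[2]),"side@z",onz(s,us,c[2]))
E
```

```text
pred px [339.70190809 254.61676935] [341.07561438 188.47971275] seen [340. 254.] [342.5  188.25] pred [ 468.17068574 -210.35551108   80.27631145] tri (array([ 466.64775046, -210.89122133,   82.75276701]), array([-0.04828608,  0.97040618, -0.86720881, -0.29164284])) top@z [ 470.36117273 -211.47420374] side@z [ 463.7602493  -212.62662629]
```

Prediction and picture agree to about 2 mm, and that shifts the cup estimate by about 1 mm. Next I go over the cup and lower with force guarding.

```bash
sed -i 's/^CUP=.*/CUP=np.array([570.5,-230.8]); YAW=-12./' h.py; cat >> h.py <<'E'
def cpose(xc,zc,lean,y=0,h=165,a=-75,p=8):
    """foot-hemisphere centre at stand x=xc, zc above the cup floor"""
    s,c=np.sin(np.radians(lean)),np.cos(np.radians(lean)); return pose(foot(xc+15*s,zc-15*c,y),lean,h,a,p,0)
def go(xc,zc,lean,y=0,v=60,f=None,**k):
    from plant import arm
    P,e=cpose(xc,zc,lean,y,**k); r=arm.line_to(P,speed=v,rot=e,until_force=f); s=arm.read_state()
    print((xc,zc,lean,y),"HIT" if r else "ok",round(s["time_s"],2),"err",np.round(s["position"]-P,1),"F",np.round(s["ft_force"],1),"T",np.round(s["ft_torque"],2),"w",round(s["width"],3)); return r
E
python3 -W ignore - <<'E'
from h import *
from plant import arm,viewer
ok=not go(2.3,67,20,v=100,f=6)
if ok: ok=not go(2.3,50,19,v=30,f=5)
if ok: ok=not go(2.3,36,17,v=30,f=5)
t=viewer.camera("top"); sd=viewer.camera("side")
cv2.imwrite("pics/over.png",np.hstack([crop(t,345,220,100,100,4),crop(sd,310,160,100,100,4)]))
E
```

```text
(2.3, 67, 20, 0) ok 13.3 err [-0.5 -0.2 -0. ] F [-1.7 -2.6 -1.9] T [ 1.11  0.53 -0.45] w 0.334
(2.3, 50, 19, 0) ok 13.95 err [ 0.2  0.3 -0.2] F [ 0.3 -0.6 -1.6] T [ 1.26  0.4  -0.06] w 0.335
(2.3, 36, 17, 0) ok 14.47 err [ 0.  -0.  -0.1] F [ 0.5  0.6 -0.3] T [ 1.24  0.36 -0.01] w 0.33
```

View pics/over.png

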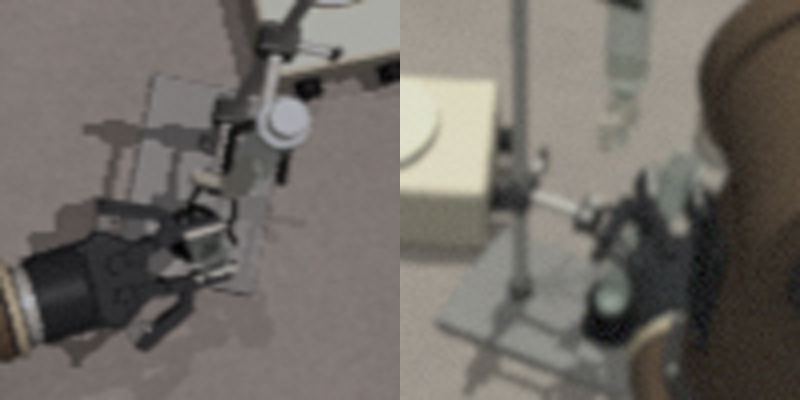

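The foot is entering the cup at side crop (610,295), tube leaning to the front, column untouched at (625,110), forces near zero. Lowering further.

```bash
python3 -W ignore - <<'E'
from h import *
ok=not go(2.3,26,14.5,v=25,f=4)
if ok: ok=not go(2.3,18.5,12.5,v=15,f=4)
if ok: go(2.3,12,12,v=8,f=4)
E
```

```text
(2.3, 26, 14.5, 0) ok 15.04 err [ 0.1 -0.1 -0. ] F [ 1.6 -0.2 -1.2] T [1.18 0.3  0.17] w 0.33
(2.3, 18.5, 12.5, 0) ok 15.62 err [ 0.  -0.1  0.1] F [ 1.7 -2.1  0.4] T [0.82 0.07 0.19] w 0.332
(2.3, 12, 12, 0) HIT 16.14 err [-0.2 -0.1  2.1] F [ 2.2 -1.6  1.4] T [ 0.66 -0.09  0.1 ] w 0.332
```

Floor contact came at centre height 14.1 mm, which is right for a 15 mm foot with a flat. I'll ease y by -1.5 mm because of the side force, then swing upright in steps.

```bash
python3 -W ignore - <<'E'
from h import *
go(2.0,14.8,11,-1.5,v=10)
go(1.6,14.8,8.5,-1.5,v=20)
go(1.2,14.8,6.5,-1.5,v=20)
E
```

```text
(2.0, 14.8, 11, -1.5) ok 16.66 err [ 0.1 -0.   0. ] F [ 2.2 -1.2  1.4] T [ 0.89 -0.28  0.25] w 0.333
(1.6, 14.8, 8.5, -1.5) ok 17.19 err [0.  0.  0.1] F [ 0.7 -0.1  2.3] T [ 0.59 -0.09  0.25] w 0.336
(1.2, 14.8, 6.5, -1.5) ok 17.65 err [ 0.1 -0.   0.1] F [ 2.3 -2.6  2.8] T [ 0.39 -0.04  0.32] w 0.335
```

```bash
python3 -W ignore - <<'E'
from h import *
go(0.9,14.8,5,-1.5,v=15)
go(0.6,14.8,3.5,-1.5,v=15)
go(0.3,14.8,2,-1.5,v=15)
go(0,14.8,0.5,-1.5,v=15)
from plant import viewer
t=viewer.camera("top"); sd=viewer.camera("side"); pickle.dump((t,sd),open("c2.pkl","wb"))
cv2.imwrite("pics/up.png",np.hstack([crop(t,345,210,70,100,6)[:, :400],crop(sd,305,150,66,100,6)])[:600])
E
```

```text
(0.9, 14.8, 5, -1.5) ok 18.11 err [ 0.2 -0.   0.1] F [ 2.1 -1.5  2.6] T [0.31 0.06 0.27] w 0.33
(0.6, 14.8, 3.5, -1.5) ok 18.57 err [ 0.3 -0.   0.1] F [ 3.5 -2.8  3.3] T [0.26 0.02 0.48] w 0.331
(0.3, 14.8, 2, -1.5) ok 19.02 err [0.3 0.  0.1] F [ 4.5 -2.7  2.9] T [ 0.28 -0.13  0.64] w 0.331
(0, 14.8, 0.5, -1.5) ok 19.48 err [ 0.1 -0.   0. ] F [ 2.6 -2.1  3.3] T [ 0.25 -0.16  0.49] w 0.332
```

View pics/up.png

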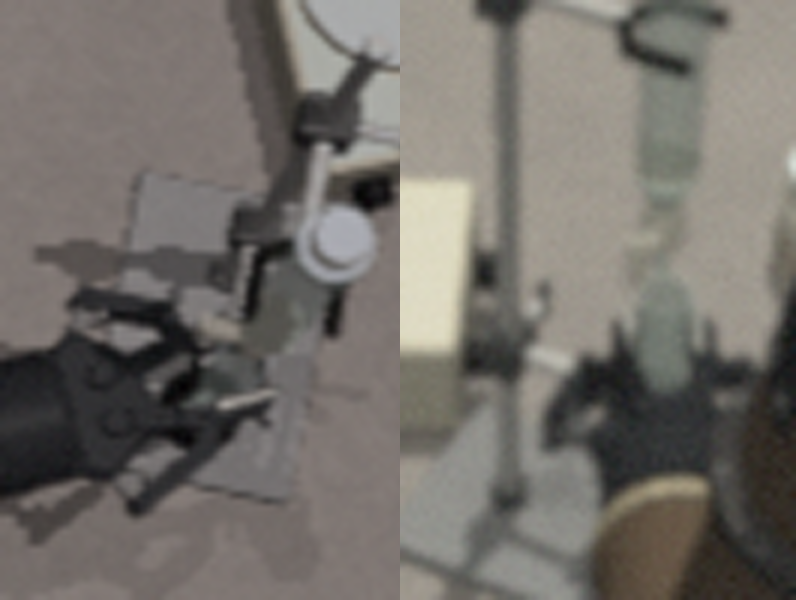

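Side crop: the tube mouth is at about (664,285), just under the stopcock and outlet at (655,245). I'll compare that numerically with the expected home position.

```bash
python3 -W ignore - <<'E'
from h import *
t,s=pickle.load(open("c2.pkl","rb"))
def ln(L,z=200,dx=0,dy=0):
    r=np.radians(L); return [*(np.array(foot(dx,0,dy)[:2])+R2(YAW)@[-z*np.sin(r),0]),17+z*np.cos(r)]
for L in (0,3,6,9): print(L,"mouth crop px",(proj(s,ln(L))-[272,100])*6+[400,0],"mid-upper",(proj(s,ln(L,185))-[272,100])*6+[400,0])
print("tip",(proj(s,ln(0,209))-[272,100])*6+[400,0],"top of barrel bottom(253)",(proj(s,ln(0,253))-[272,100])*6+[400,0])
cv2.imwrite("pics/up2.png",cv2.resize(s["img"][125:185,285:355,::-1],(770,600),interpolation=cv2.INTER_LANCZOS4))
g=(proj(s,ln(0))-[285,125])*[11,10]; print("in next pic",g,(proj(s,ln(6))-[285,125])*[11,10],(proj(s,ln(0,209))-[285,125])*[11,10])
E
```

```text
0 mouth crop px [656.6968937  290.38661395] mid-upper [655.24581283 311.6798449 ]
3 mouth crop px [674.79785774 296.96541725] mid-upper [671.81918676 317.751703  ]
6 mouth crop px [692.86957817 304.34250497] mid-upper [688.36053548 324.54540223]
9 mouth crop px [710.84204231 312.49428719] mid-upper [704.80732962 332.03940536]
tip [657.58135647 277.4079645 ] top of barrel bottom(253) [662.06144497 211.66692875]
in next pic [327.61097178 233.97768992] [393.92755997 257.23750828] [329.23248685 212.3466075 ]
```

View pics/up2.png

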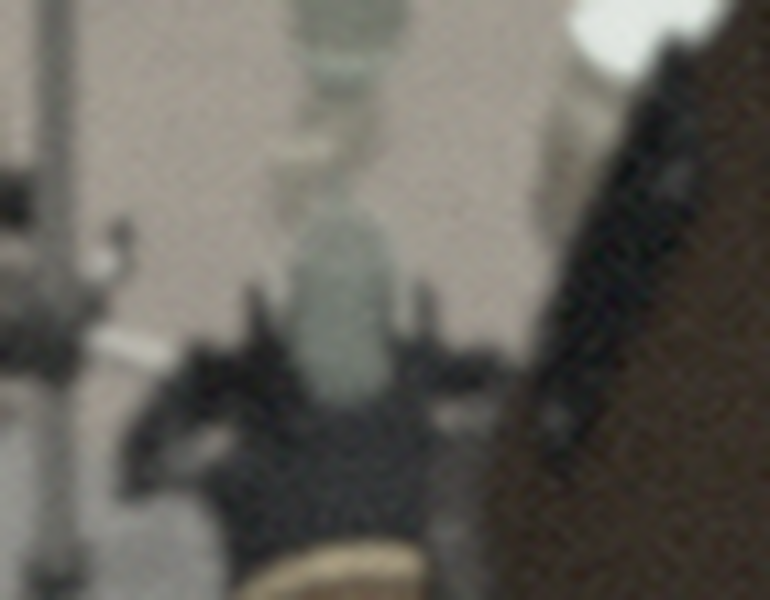

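Relative to the column (camera bias about +13 px here) the mouth sits within about 1° of upright. I'll check the snap by force: push gently back to the pad, then a small pull to the front.

```bash
python3 -W ignore - <<'E'
from h import *
go(1.2,14.6,0,-1.5,v=8,f=10)
go(2.4,14.6,0,-1.5,v=8,f=10)
go(3.6,14.6,0,-1.5,v=8,f=10)
go(0,14.6,0,-1.5,v=15,f=12)
go(0,14.6,1.5,-1.5,v=15,f=12)
go(0,14.6,0,-1.5,v=15)
E
```

```text
(1.2, 14.6, 0, -1.5) ok 20.07 err [-0.2 -0.3  0.1] F [ 0.6 -0.8  4.9] T [-0.19 -0.08  0.03] w 0.334
(2.4, 14.6, 0, -1.5) ok 20.38 err [-0.5 -0.4  0.1] F [ 0.2 -2.3  5.4] T [-0.23  0.15 -0.24] w 0.333
(3.6, 14.6, 0, -1.5) ok 20.68 err [-0.7 -0.5  0.1] F [-1.6 -2.2  5.8] T [-0.31  0.31 -0.38] w 0.33
(0, 14.6, 0, -1.5) ok 21.07 err [ 0.2 -0.1  0.1] F [ 3.2 -2.2  4.8] T [-0.16 -0.36  0.46] w 0.335
(0, 14.6, 1.5, -1.5) ok 21.54 err [0.3 0.1 0.1] F [ 4.4 -2.9  5. ] T [-0.21 -0.22  0.65] w 0.333
(0, 14.6, 0, -1.5) ok 22.02 err [ 0.1 -0.   0.1] F [ 2.5 -2.3  6.4] T [-0.22 -0.41  0.46] w 0.333
```

The clip resists being pulled to the front (+x force grows) and the balance point is at about x=+2, so the tube is held in the clip. I'll centre out the residual forces, release and back off along the tool axis.

```bash
python3 -W ignore - <<'E'
from h import *
from plant import arm,eoat,viewer
go(1.8,14.9,0,-2.5,v=10)
eoat.gripper_to(0.62)
s=arm.read_state(); print(s["time_s"],np.round(s["ft_force"],1),s["width"],s["grip_force"])
R=Rot.from_euler("xyz",s["tool_rot"],degrees=True).as_matrix()
print(arm.line_to(s["position"]-60*R[:,2],speed=60,until_force=6))
s=arm.read_state(); print(s["time_s"],np.round(s["ft_force"],1))
arm.line_to(s["position"]-90*R[:,2],speed=150)
t=viewer.camera("top"); sd=viewer.camera("side"); pickle.dump((t,sd),open("c3.pkl","wb"))
cv2.imwrite("pics/rel.png",np.hstack([crop(t,345,210,70,100,6)[:, :400],crop(sd,305,150,66,100,6)])[:600])
print(arm.read_state()["time_s"])
E
```

```text
(1.8, 14.9, 0, -2.5) ok 22.38 err [-0.2  0.2 -0.1] F [ 1.1 -0.2  5.9] T [-0.18 -0.07  0.19] w 0.331
22.7333 [0.8 0.3 0.3] 0.6231138363205156 0.0
False
23.8833 [-0.1  0.1  0.5]
24.7333
```

View pics/rel.png

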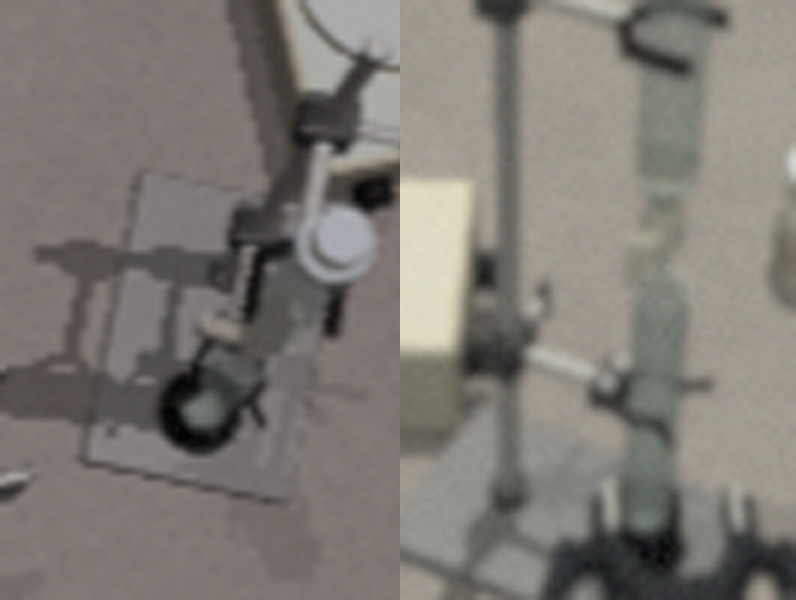

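After release the tube stands upright. Side crop: mouth at (662,285) right under the outlet, clip fingers around it at (610,390)–(705,385), foot in the black cup at (650,540). The mouth offset from its predicted upright pixel (+5 px) is about the same as the column's own bias. The gripper is free and touches nothing, so I'm handing in.

```bash
python3 -c "
from plant import arm
print(arm.finish_job(), arm.read_state()['time_s'])"
```

```text
the job is handed in; nothing more can be done
the job is handed in; nothing more can be done
```

The receiver tube stands upright in the cup under the outlet, held by the spring clip and released, and the job was handed in at about 25 s with the gripper clear. The clip snap was judged by force and camera, not by reading the clip joints.

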